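Walk the vial block round to the sampler's stop bar

ROBOT

A 6-joint arm with a two-finger parallel gripper is mounted at the origin on the work surface. World frame = base frame: x ahead of the robot, y to its left, z up, the work surface at z = 0. Lengths are in mm, angles in rad, forces in N, time in s.
With the tool pointing down it reaches from about 325 to 900 mm from the base axis. Payload 3.5 kg.
Tool frame: the origin (TCP) lies midway between the tips of the shut fingers; the grasp point (between the pads) lies 19 mm behind it; z points along the fingers, y is the line along which they close (so a half turn about z gives the same grasp; the last joint's range is limited). The gripper opens to 85 mm and grips with 20 to 120 N. Pads are 22 mm wide; open, the fingers measure 114 mm over their backs; the gripper's body (76 mm by 85 mm) begins 54 mm behind the grasp point. The pads swing forward as they close: fully open they stand 13 mm farther back than shut.
Start: joints at [-1.357, 0.276, -0.026, 1.268, 0, 1.467], TCP at [194.692, -593.9, 231.313] pointing down, gripper open.
Joint ranges: [-3.12, 3.12], [-0.85, 1.88], [-1.08, 1.24], [-1.95, 2.15], [-1.57, 1.53], [-3.14, 3.14]. Speed limits (rad/s): [2.57, 2.57, 3.14, 3.14, 3.14, 3.14].

INTERFACE

Orientations are given as a 3x3 rotation matrix whose columns are the frame's x, y, z axes.
In Python, from station import monitor, read_camera, env, recognise, cut_out gives the robot as it stands.
- The arm moves only by the shell command python3 -m inch 'ROWS'. ROWS is JSON, a list that holds one entry, the list of rows, each a list of 5 numbers: the finger opening in mm, from 0 to 85.4, then the shift along the tool's x, y, z in mm, then the turn about the tool's z in degrees. A call has 1 to 12 rows; each row shifts and turns the commanded pose from where the row before left it, along the tool's axes as they then stand; what a row does not reach is not made up. A row lasts 1/10 s, in which the tool goes at most 50 mm and 8.59 degrees, less where a joint would pass 70% of its speed; a pose out of reach is approached as far as the arm can. A call is refused whole if a number of a shift passes 50 or a number of a turn 8.59, either way. A call with a gripper value outside its range is refused whole. The fingers move at their own pace and stop on an object; the grip force is fixed at half the most. Time passes only in rows, so rows that do not move let the fingers close. It gives the time, the measured TCP pose, the force, the opening and the grip force at its end, in the units of the state.
- monitor.read_state(): the state, without advancing time (a new reading comes with each control period).
- read_camera(name): name is "scene" or "top" or "wrist"; returns a dict with "image" (400x640x3 uint8, blue, green, red), "depth" (400x640 float32, mm along the optical axis (not along the pixel's ray), 0 where there is no reading), "camera_matrix" (3x3 intrinsics, pixels), "D" ([k1, k2, p1, p2, k3] as OpenCV has them; the pictures are not rectified), "xyz" and "rotation" of the camera in the world. Camera axes: x right, y up, looking along -z (the intrinsics and any distortion apply to the point x, -y, -z); pixel columns grow to the right and rows downward; lengths in mm; the calibration is good to about 2 mm. A picture is of the moment at which its call begins.
- env.job_done(): hands the job in; it is judged then, once.
Trained networks look in a picture, given as the dict that the camera call returned (one of the last four; its "shot" number tells which), for a name from the list of things; names that differ only in an ending like _2 or _b are one class to them, and where a whole thing is asked for, a point or a joint stands for the part that bears it (a point fixed in the world has none). Each returns a list of dicts, best first, with "score" (0 to 1); they miss things now and then, are a little off and sometimes report something else, mostly with a low value. They report only what shows in the picture. A call takes as long as a camera call. They do not tell look-alikes from the thing itself.
- recognise(picture, thing): "extent" ([centre column, centre row, width, height] as shares, 0 to 1, of the picture: columns of its width, rows of its height, round what is visible of it).
- cut_out(picture, thing): "region" (400x640 bool, what is visible of it) and "extent" ([centre column, centre row, width, height] as shares, 0 to 1, of the picture: columns of its width, rows of its height, round what is visible of it).
The state is a dict: "clock": time; "q": joint angles; "qd": joint speeds; "joint_efforts": joint torques, N m; "position": TCP position; "ee_rot": TCP orientation; "wrist_force": force on the tool from outside, world axes, zero at the start; "ft_torque": the same for the moment, N m; "grip_width": finger opening in mm; "finger_force": force on a finger pad.
Only numpy, scipy, OpenCV 4.12 (cv2) and the standard library are available. Lean on these libraries where they do the work, as an engineer would, in place of code of your own. Each camera call takes 0.05 s, during which the arm holds its last target. There are 200 camera calls.

TASK

The heavy aluminium vial block stands askew in front of the grey sampler dock. Without gripping, lifting or tipping it, push it round on the bench with the fingertips, a corner at a time, until one of its two long sides (either will do) sits flush against the dock's steel stop bar, the whole of that side within the bar's length. Turn it nearly square before it meets the bar, so that no corner digs into the bar; leave the vials, bottles, beaker and tip box where they stand, and draw the hand clear when done.

Things in the scene. Friction and masses are not known exactly. Their poses are not given: they have to be found in the camera images.
- block: heavy vial block: solid aluminium box 130 x 90 mm, 36 mm high, 15 dark closed wells in its top, about 0.9 kg, loose on the bench. Origin: centre of the underside; y along the 130 mm length, x along the 90 mm width, z up. Starts with its length 45 to 90 degrees off the bar's direction, either way; a half turn makes no difference. Slides under pushes of about 3 to 12 N and stops when the push stops.
- dock: sampler dock, fixed: steel stop bar 230 mm long, 24 high, 14 thick; behind it a grey housing 250 wide, 115 deep, 26 high. Origin: at bench height on the bar's front face, mid-length. y along the bar; x from the bar into the housing, away from the robot (the block is on the -x side). Flush, the block's origin is at x = -45 mm here, and its side lies within the bar if that origin's y is within 50 mm of 0.
- vial_a: one of three small amber glass vials with a black cap, 22 mm across, 36 mm tall, standing upright, beside the left end of the dock. Origin: centre of its underside, z up. Loose bystander, to be left alone.
- vial_b: a small capped vial like vial_a, 22 mm across, 36 mm tall, standing to the right of the work. Origin: centre of its underside, z up. Loose bystander, to be left alone.
- vial_c: a small capped vial like vial_a, 22 mm across, 36 mm tall, standing to the left, nearer the robot. Origin: centre of its underside, z up. Loose bystander, to be left alone.
- beaker: a glass beaker, 70 mm across, 85 mm tall, standing to the left. Origin: centre of its underside, z up. Loose bystander, to be left alone.
- wash_bottle: a clear plastic wash bottle with a bent spout, 66 mm across, 180 mm tall, standing at the back left. Origin: centre of its underside, z up. Loose bystander, to be left alone.
- amber_bottle: an amber glass bottle with a black cap, 56 mm across, 110 mm tall, standing at the right of the dock. Origin: centre of its underside, z up. Loose bystander, to be left alone.
- tip_box: a yellow pipette-tip box with a clear lid, 80 x 120 x 62 mm, standing at the right, nearer the robot. Origin: centre of its underside, z up. Loose bystander, to be left alone.
Things that resemble listed ones, but are neither listed nor needed, are in the scene too. There is more than one size of the block; the job needs the smaller.

How it is judged:
By the outcome, as a careful person would: the job done as asked, in the order asked, and still so for the second after the job is handed in, with the robot touching nothing.
It also fails if it takes over 64 s, if anything falls off the work surface, if the arm or the gripper's body presses on something with over 40 N, if the wrist force passes 120 N, or if a joint passes its speed limit or range.

## Working session

There is one attempt and no reset: what is moved stays moved. The work goes in short steps, Python scripts to look and compute and a shell command to move; the robot and the scene stay as the last step left them, time stands still between calls to the robot, and variables do not carry over. Pictures are saved under pics/ and viewed, at most 10 in all, crops included, and the job is handed in when it is done.

```bash
ls; mkdir -p pics; cat > h.py <<'E'
import numpy as np, cv2
from station import monitor, read_camera, env, recognise, cut_out
def pts(p, mask=None):
    """world points of pixels with depth"""
    d=p["depth"]; m=(d>0) if mask is None else (mask&(d>0))
    v,u=np.nonzero(m); K=np.array(p["camera_matrix"]); D=np.array(p["D"],float)
    n=cv2.undistortPoints(np.stack([u,v],1).astype(np.float64)[:,None],K,D)[:,0]
    z=d[m]; c=np.stack([n[:,0]*z,-n[:,1]*z,-z],1)
    return c@np.array(p["rotation"]).T+np.array(p["xyz"]), np.stack([u,v],1)
E
python3 - <<'E'
from h import *
s=monitor.read_state(); print({k:np.round(v,3).tolist() for k,v in s.items()})
for n in ["top","scene"]:
    p=read_camera(n); cv2.imwrite(f"pics/{n}0.png",p["image"])
    print(n,np.round(p["xyz"],0),np.round(p["rotation"],2).tolist())
    for t in ["block","dock","vial_a","beaker","wash_bottle","amber_bottle","tip_box"]:
        for r in cut_out(p,t):
            P,_=pts(p,r["region"])
            e=r["extent"]; print(t,round(r["score"],2),np.round([e[0]*640,e[1]*400,e[2]*640,e[3]*400]),np.median(P,0).round() if len(P) else None)
E
```

```text
pics
{'clock': 0.0, 'q': [-1.357, 0.277, -0.028, 1.268, 0.0, 1.467], 'qd': [-0.001, 0.0, -0.001, -0.0, 0.0, 0.001], 'joint_efforts': [0.0, -44.551, 29.52, 0.016, -0.0, -0.0], 'position': [194.553, -593.14, 230.152], 'ee_rot': [[0.95, 0.312, -0.0], [0.312, -0.95, 0.002], [0.0, -0.002, -1.0]], 'wrist_force': [0.193, 0.414, -0.379], 'ft_torque': [0.002, -0.05, 0.036], 'finger_force': 0.0, 'grip_width': 85.462}
top [360.  41. 829.] [[-0.02, 0.98, -0.17], [-1.0, -0.01, 0.03], [0.03, 0.17, 0.98]]
block 0.98 [157. 302. 112.  79.] [281. 347.  51.]
block 0.8 [310. 198.  69.  53.] [490.  48.  36.]
dock 0.82 [325. 114. 108.  56.] [692.   3.  26.]
vial_a 0.65 [237. 235.  10.  14.] [414. 197.  34.]
beaker 0.57 [202. 197.  37.  41.] [496. 279.  42.]
wash_bottle 0.69 [194. 145.  55.  51.] [584. 258. 116.]
wash_bottle 0.64 [463. 225.  74.  47.] [ 430. -279.   61.]
amber_bottle 0.75 [440. 152.  29.  29.] [ 582. -245.   74.]
tip_box 0.66 [463. 225.  73.  48.] [ 430. -278.   61.]
scene [1399.  -21.  793.] [[0.04, -0.64, 0.77], [1.0, 0.02, -0.04], [0.01, 0.77, 0.64]]
block 0.93 [327. 207.  65.  42.] [517.  47.  35.]
block 0.62 [437. 152.  72.  48.] [323. 348.  50.]
dock 0.95 [309. 271. 127.  59.] [718.  -1.  26.]
vial_a 0.64 [384. 184.   9.  14.] [425. 198.  21.]
vial_a 0.49 [418. 195.  25.  41.] [498. 253.  62.]
vial_a 0.47 [387. 230.  10.  17.] [590. 177.  24.]
vial_a 0.42 [211. 221.  15.  14.] [ 544. -220.   21.]
beaker 0.63 [418. 193.  23.  42.] [497. 254.  62.]
wash_bottle 0.74 [385. 185.   7.  15.] [424. 198.  19.]
wash_bottle 0.7 [436. 213.  43.  71.] [620. 261.  92.]
wash_bottle 0.5 [210. 221.  10.  16.] [ 544. -220.   22.]
amber_bottle 0.72 [188. 227.  31.  49.] [ 613. -253.   63.]
tip_box 0.57 [185. 191.  57.  43.] [ 465. -284.   59.]
```

```bash
python3 - <<'E'
from h import *
p=read_camera("top"); im=p["image"]
a=cv2.resize(im[60:345,90:510],None,fx=1.9,fy=1.9)
cv2.imwrite("pics/top1.png",a)
for t in ["block","dock"]:
    for r in cut_out(p,t):
        P,uv=pts(p,r["region"]); print(t,r["score"],len(P))
        h=36 if t=="block" else 26
        for lo,hi in ([(31,42),(44,58)] if t=="block" else [(21,31)]):
            Q=P[(P[:,2]>lo)&(P[:,2]<hi)]
            if len(Q)<200: continue
            (c,sz,an)=cv2.minAreaRect(Q[:,:2].astype(np.float32)); print(lo,np.round(c),np.round(sz),round(an,1),"z",np.median(Q[:,2]),np.round(cv2.boxPoints((c,sz,an))).tolist())
# bar: find by colour/height profile around dock front
P,uv=pts(p); m=(P[:,2]>14)&(P[:,0]>560)&(P[:,0]<800)&(abs(P[:,1])<150)
Q=P[m]; c,sz,an=cv2.minAreaRect(Q[:,:2].astype(np.float32)); print("dockall",c,sz,an,cv2.boxPoints((c,sz,an)).round().tolist())
# front edge line: min x per y bin
for y in range(-140,150,10):
    q=Q[abs(Q[:,1]-y)<4]
    if len(q): print(y,np.round(np.sort(q[:,0])[:3],1),np.round(q[:,0].max(),0))
E
```

```text
block 0.74 2507
31 [493.  47.] [ 90. 130.] 12.0 z 36.00849590925452 [[435.0, 101.0], [462.0, -26.0], [550.0, -7.0], [523.0, 120.0]]
block 0.71 6539
44 [281. 354.] [184. 127.] 77.3 z 50.79040030678118 [[199.0, 278.0], [323.0, 250.0], [364.0, 429.0], [239.0, 457.0]]
block 0.28 97
dock 0.84 5918
21 [698.   1.] [130. 250.] 0.3 z 26.24015917450197 [[632.0, 126.0], [634.0, -124.0], [763.0, -123.0], [762.0, 127.0]]
dockall (697.69921875, 1.3632583618164062) (129.7501678466797, 250.38568115234375) 0.3539431393146515 [[632.0, 126.0], [634.0, -124.0], [763.0, -123.0], [762.0, 127.0]]
-120 [649.1 649.8 650.3] 763.0
-110 [634.2 634.2 634.8] 763.0
-100 [633.5 633.5 634.2] 760.0
-90 [633.8 633.9 634.1] 761.0
-80 [633.8 633.8 634.3] 760.0
-70 [633.3 633.8 634.6] 760.0
-60 [633.5 633.5 634.1] 760.0
-50 [633.2 634.  634. ] 759.0
-40 [633.2 633.9 634.1] 761.0
-30 [633.3 633.4 634.3] 761.0
-20 [633.6 633.7 633.8] 761.0
-10 [634.  634.5 634.6] 760.0
0 [633.3 633.3 634. ] 761.0
10 [633.8 634.  634.5] 760.0
20 [633.5 633.8 633.8] 760.0
30 [633.9 634.  634.4] 760.0
40 [633.3 634.  634.5] 761.0
50 [633.4 633.5 633.5] 761.0
60 [634.  634.2 634.3] 760.0
70 [633.5 633.5 634.2] 760.0
80 [633.8 634.  634.4] 760.0
90 [633.9 633.9 634.1] 760.0
100 [633.1 633.7 634.2] 761.0
110 [632.7 634.  634.2] 761.0
120 [648.9 649.5 649.5] 761.0
130 [657.2 664.4 667.1] 711.0
```

View pics/top1.png

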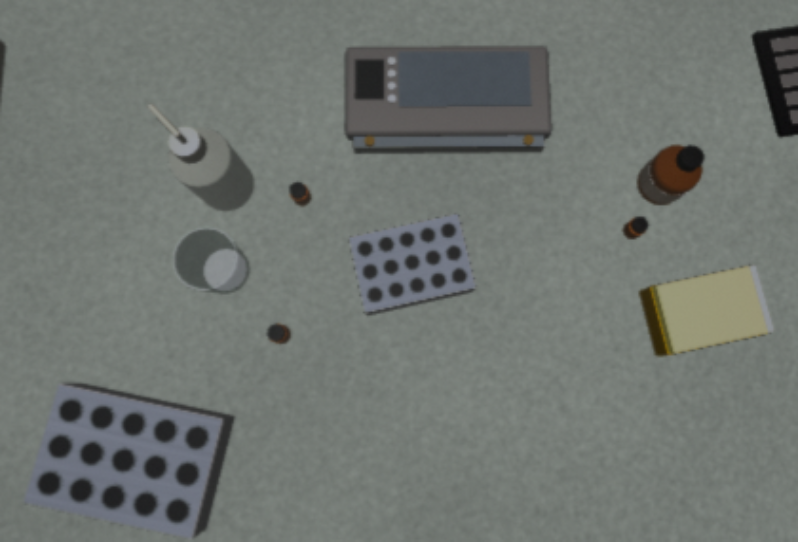

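The top crop shows two block-like things. The small one is at about (410,262) in the crop, full-image (310,198), 130x90x36. The larger one is at crop (130,460), full-image (157,302), about 184x127x51. The dock bar is at crop (450,143). A black rack is at the right edge. The small block's long side measures only about 12° off the bar, not the 45–90° stated, so I'll check the whole scene for another candidate.

View pics/scene0.png

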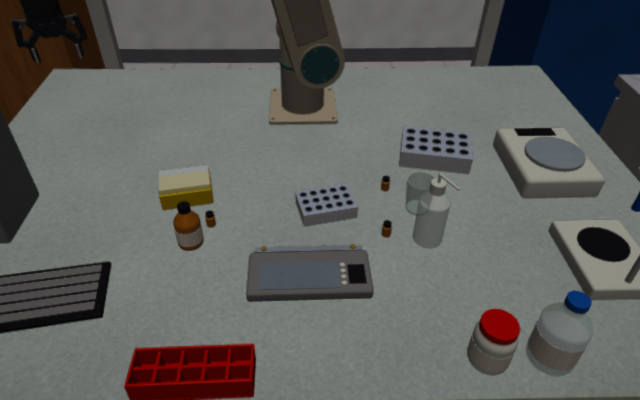

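```bash
python3 - <<'E'
from h import *
im=cv2.imread("pics/top0.png"); cv2.imwrite("pics/crop.png",np.hstack([cv2.resize(im,(480,300)),cv2.resize(im[150:250,260:360],(300,300),interpolation=cv2.INTER_CUBIC)]))
E
```

```text
(no output)
```

View pics/crop.png

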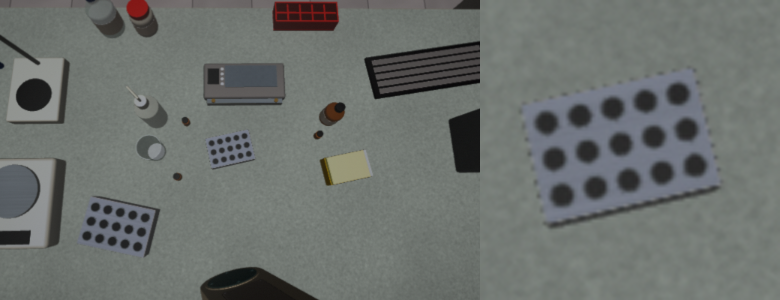

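There are only two block-like things: the small one at full-image (310,198) and the large one at (157,302). The crop confirms the small one (3x5 wells, 130x90x36). Its length really is about 12° off, so I'll go by the measurement.

Plan:
1. Push the left short side in -y with two fingertips, which squares and centres the block.
2. Push the rear long side in +x to the bar.

First, travel over and turn the tool.

```bash
python3 -m inch '[[[45,25,-31,0,0],[45,25,-31,0,0],[45,25,-31,0,0],[45,25,-31,0,0],[45,25,-31,0,0],[45,25,-31,0,0],[45,25,-31,0,0],[45,25,-31,0,0],[45,25,-31,0,0],[45,25,-31,0,0]]]'; python3 -m inch '[[[45,25,-31,0,0],[45,25,-31,0,0],[45,25,-31,0,0],[45,25,-31,0,0],[45,25,-31,0,0],[45,25,-31,0,0],[45,25,-31,0,0],[45,25,-31,0,0],[45,25,-31,0,0],[45,25,-31,0,0],[45,0,0,0,0]]]'; python3 -m inch '[[[45,0,0,0,-8],[45,0,0,0,-8],[45,0,0,0,-8],[45,0,0,0,-8],[45,0,0,0,-8],[45,0,0,0,-8],[45,0,0,0,-8],[45,0,0,0,-8],[45,0,0,0,-8],[45,0,0,0,0],[45,0,0,0,0]]]'; python3 - <<'E'
from h import *
p=read_camera("top")
for r in cut_out(p,"block")[:3]:
    P,_=pts(p,r["region"]); Q=P[(P[:,2]>31)&(P[:,2]<42)]
    if len(Q)>200: print(cv2.minAreaRect(Q[:,:2].astype(np.float32)))
P,_=pts(p)
for n,b in dict(beaker=(440,560,210,320),va=(560,630,140,210),vc=(390,440,170,230)).items():
    q=P[(P[:,0]>b[0])&(P[:,0]<b[1])&(P[:,1]>b[2])&(P[:,1]<b[3])&(P[:,2]>12)&(P[:,2]<95)]
    if len(q): print(n,q.min(0).round(),q.max(0).round())
E
```

```text
clock: 1.95
position: [336.0, -220.0, 231.6]
ee_rot: [[0.95, 0.311, 0.001], [0.311, -0.95, -0.001], [0.001, 0.001, -1.0]]
wrist_force: [0.5, -0.1, -1.0]
grip_width: 45.0
finger_force: 0.0
clock: 3.05
position: [478.3, 154.6, 231.5]
ee_rot: [[0.949, 0.316, 0.002], [0.316, -0.949, 0.002], [0.002, -0.001, -1.0]]
wrist_force: [-0.3, -0.7, -0.6]
grip_width: 45.2
finger_force: 0.0
clock: 4.15
position: [476.5, 150.5, 231.4]
ee_rot: [[0.001, 1.0, -0.0], [1.0, -0.001, -0.0], [-0.0, -0.0, -1.0]]
wrist_force: [0.8, 0.3, 0.4]
grip_width: 44.9
finger_force: 0.0
((492.5923156738281, 47.237937927246094), (90.43551635742188, 130.19192504882812), 11.9508056640625)
beaker [464. 233.  12.] [487. 257.  86.]
va [573. 168.  12.] [584. 172.  38.]
vc [404. 190.  12.] [426. 210.  39.]
```

```bash
python3 -m inch '[[[45,0,8,25,0],[45,0,0,25,0],[45,0,0,25,0],[45,0,0,25,0],[45,0,0,25,0],[45,0,0,25,0],[45,0,0,25,0],[45,0,0,25,0],[45,0,0,15,0],[45,0,0,8,0],[45,0,0,0,0],[45,0,0,0,0]]]'; python3 -m inch '[[[45,-5,0,0,0],[45,-5,0,0,0],[45,-5,0,0,0],[45,-5,0,0,0],[45,-5,0,0,0],[45,-5,0,0,0],[45,-5,0,0,0],[45,-5,0,0,0],[45,0,0,0,0]]]'; cat > m.py <<'E'
from h import *
import sys
s=monitor.read_state(); print("tcp",s["position"].round(1) if hasattr(s["position"],"round") else s["position"],s["clock"])
for n in sys.argv[1:] or ["top","scene"]:
    p=read_camera(n)
    for r in cut_out(p,"block")[:3]:
        P,_=pts(p,r["region"]); Q=P[(P[:,2]>31)&(P[:,2]<42)]
        if len(Q)>400 and np.median(P[:,2])<42:
            c,sz,a=cv2.minAreaRect(Q[:,:2].astype(np.float32)); print(n,r["score"],np.round(c,1),np.round(sz,1),round(a,1))
E
python3 m.py
```

```text
clock: 5.45
position: [485.3, 151.1, 8.9]
ee_rot: [[-0.002, 1.0, 0.001], [1.0, 0.002, 0.0], [0.0, 0.001, -1.0]]
wrist_force: [0.9, 0.2, 0.4]
grip_width: 45.0
finger_force: 0.0
clock: 6.35
position: [485.3, 110.4, 8.5]
ee_rot: [[-0.002, 1.0, 0.001], [1.0, 0.002, -0.001], [-0.001, 0.001, -1.0]]
wrist_force: [1.0, 2.6, 0.0]
grip_width: 45.1
finger_force: 1.1
tcp [485.3 110.4   8.5] 6.35
top 0.85 [490.3  24.7] [ 90.3 115.2] 8.9
scene 0.6 [492.9  31.5] [ 94.8 130.4] 8.4
```

```bash
python3 -m inch '[[[45,-5,0,0,0],[45,-5,0,0,0],[45,-5,0,0,0],[45,-5,0,0,0],[45,-5,0,0,0],[45,-3,0,0,0],[45,0,0,0,0]]]'; python3 m.py
```

```text
clock: 7.25
position: [484.6, 82.0, 8.2]
ee_rot: [[-0.002, 1.0, -0.001], [1.0, 0.002, -0.002], [-0.002, -0.001, -1.0]]
wrist_force: [0.4, 1.6, -1.0]
grip_width: 44.8
finger_force: 0.6
tcp [484.6  82.    8.2] 7.25
top 0.61 [483.2 -13.7] [90.1 88.6] 2.9
scene 0.58 [485.6   6.1] [ 94.5 130. ] 3.1
```

```bash
python3 -m inch '[[[45,15,0,0,0],[45,15,0,0,0],[70,0,0,-40,0],[70,0,0,-40,0],[70,-20,-20,0,0],[70,-20,-20,0,0],[70,-22,-20,0,0],[70,-22,-20,0,0],[70,-22,0,0,0],[70,0,0,0,0]]]'; python3 -m inch '[[[70,0,0,0,-8.2],[70,0,0,0,-8.2],[70,0,0,0,-8.2],[70,0,0,0,-8.2],[70,0,0,0,-8.2],[70,0,0,0,-8.2],[70,0,0,0,-8.2],[70,0,0,0,-8.2],[70,0,0,0,-8.2],[70,0,0,0,-8.2],[70,0,0,0,-8],[70,0,0,0,0]]]'; python3 m.py
```

```text
clock: 8.45
position: [404.4, 5.1, 88.4]
ee_rot: [[0.001, 1.0, -0.0], [1.0, -0.001, -0.002], [-0.002, -0.0, -1.0]]
wrist_force: [-0.2, -0.4, 0.2]
grip_width: 70.1
finger_force: 0.0
clock: 9.65
position: [405.3, 7.3, 88.4]
ee_rot: [[-1.0, -0.003, -0.0], [-0.003, 1.0, -0.0], [0.0, -0.0, -1.0]]
wrist_force: [-0.2, 0.0, 0.5]
grip_width: 70.0
finger_force: 0.0
tcp [405.3   7.3  88.4] 9.65
scene 0.9 [486.3   6.2] [ 93.3 130.2] 3.0
```

```bash
python3 -m inch '[[[70,0,0,20,0],[70,0,0,20,0],[70,0,0,20,0],[70,0,0,14,0],[70,0,0,7,0],[70,0,0,0,0],[70,-5,0,0,0],[70,-5,0,0,0],[70,-5,0,0,0],[70,-5,0,0,0],[70,-5,0,0,0],[70,-5,0,0,0]]]'; python3 -m inch '[[[70,-5,0,0,0],[70,-5,0,0,0],[70,-5,0,0,0],[70,-5,0,0,0],[70,-5,0,0,0],[70,-5,0,0,0],[70,-5,0,0,0],[70,-5,0,0,0],[70,-5,0,0,0],[70,-5,0,0,0],[70,-5,0,0,0],[70,0,0,0,0]]]'; python3 m.py
```

```text
clock: 11.05
position: [431.4, 7.7, 6.6]
ee_rot: [[-1.0, -0.003, -0.008], [-0.003, 1.0, 0.001], [0.008, 0.001, -1.0]]
wrist_force: [-7.6, 0.7, 6.1]
grip_width: 70.2
finger_force: 4.0
clock: 12.25
position: [488.1, 7.3, 6.5]
ee_rot: [[-1.0, -0.003, -0.004], [-0.003, 1.0, 0.0], [0.004, 0.0, -1.0]]
wrist_force: [-5.6, -0.3, 1.1]
grip_width: 70.1
finger_force: 2.1
tcp [488.1   7.3   6.5] 12.25
scene 0.73 [546.7   5.4] [ 95.8 128.3] 0.4
```

```bash
python3 -m inch '[[[70,-5,0,0,0],[70,-5,0,0,0],[70,-5,0,0,0],[70,-5,0,0,0],[70,-5,0,0,0],[70,-5,0,0,0],[70,-4,0,0,0],[70,-3,0,0,0],[70,0,0,0,0]]]'; python3 -m inch '[[[70,-2,0,0,0],[70,-2,0,0,0],[70,-1,0,0,0],[70,0,0,0,0]]]'; python3 m.py
```

```text
clock: 13.35
position: [528.2, 7.1, 7.6]
ee_rot: [[-1.0, -0.003, 0.001], [-0.003, 1.0, -0.0], [-0.001, -0.0, -1.0]]
wrist_force: [-2.5, 1.3, -2.2]
grip_width: 69.6
finger_force: 1.2
clock: 13.75
position: [531.5, 7.1, 7.6]
ee_rot: [[-1.0, -0.003, -0.001], [-0.003, 1.0, -0.0], [0.001, -0.0, -1.0]]
wrist_force: [-4.6, 0.7, 1.4]
grip_width: 70.0
finger_force: 2.5
tcp [531.5   7.1   7.6] 13.75
scene 0.94 [590.9   4.6] [130.4  93.5] 89.6
```

```bash
for i in 1 2 3; do :; done; python3 -m inch '[[[70,-1,0,0,0],[70,-1,0,0,0],[70,0,0,0,0]]]' | egrep 'pos|wrist'; python3 -m inch '[[[70,-1,0,0,0],[70,0,0,0,0]]]' | egrep 'pos|wrist';  python3 -m inch '[[[70,-1,0,0,0],[70,0,0,0,0]]]' | egrep 'pos|wrist'
```

```text
position: [533.3, 7.1, 7.6]
wrist_force: [-4.8, 0.5, 1.2]
position: [533.5, 7.2, 7.6]
wrist_force: [-8.0, -0.0, 4.4]
position: [533.5, 7.2, 7.6]
wrist_force: [-9.4, 0.3, 6.5]
```

The advance has stopped at x = 533.5 with the force rising, so the block is against the bar. I'll press a little to seat it.

```bash
python3 -m inch '[[[70,-1,0,0,0],[70,-1,0,0,0],[70,0,0,0,0]]]' | egrep 'pos|wrist'; python3 -m inch '[[[70,-1,0,0,0],[70,-1,0,0,0],[70,0,0,0,0]]]' | egrep 'pos|wrist'; python3 - <<'E'
from h import *
p=read_camera("scene"); cv2.imwrite("pics/s2.png",cv2.resize(p["image"][180:310,220:420],(800,520),interpolation=cv2.INTER_CUBIC))
E
```

```text
position: [533.4, 7.2, 7.2]
wrist_force: [-13.9, 0.5, 10.1]
position: [533.4, 7.3, 6.8]
wrist_force: [-16.5, -0.2, 10.6]
```

View pics/s2.png

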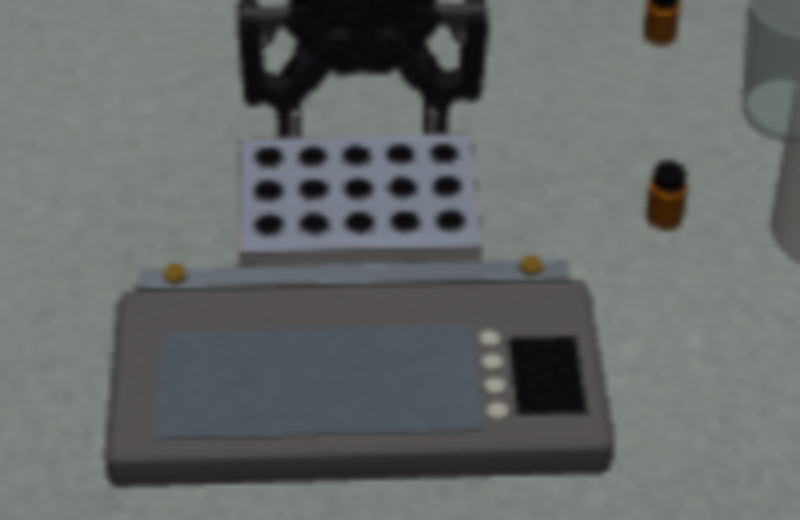

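The crop shows the block's front edge, (240,250) to (480,245), parallel to the bar edge, (140,270) to (567,262), and well within its length. The vials are where they were. Now I'll draw back and lift.

```bash
python3 -m inch '[[[70,3,0,0,0],[70,5,0,0,0],[70,10,0,0,0],[70,20,0,0,0],[70,25,0,0,0],[70,30,0,0,0],[70,0,0,-30,0],[70,0,0,-40,0],[70,0,0,-40,0],[70,20,0,-20,0],[70,20,0,0,0],[70,0,0,0,0]]]'|egrep 'pos|clock'; python3 m.py; python3 - <<'E'
from h import *
p=read_camera("top"); P,uv=pts(p)
for y in range(-60,80,10):
    q=P[(abs(P[:,1]-y)<4)&(P[:,0]>500)&(P[:,0]<645)]
    b=q[q[:,2]>31]; 
    print(y,b[:,0].min().round(1),b[:,0].max().round(1), end='; ')
q=P[(P[:,2]>31)&(P[:,2]<42)&(P[:,0]>520)&(P[:,0]<660)&(abs(P[:,1])<100)]; print(cv2.minAreaRect(q[:,:2].astype(np.float32)))
cv2.imwrite("pics/t3.png",cv2.resize(p["image"][80:200,240:420],(800,533),interpolation=cv2.INTER_CUBIC))
E
```

```text
clock: 16.5
position: [406.6, 6.8, 138.7]
tcp [406.6   6.8 138.7] 16.5
top 0.81 [609.3   4.1] [ 52.6 128.2] 2.9
-60 599.2 632.1; -50 598.2 631.7; -40 601.1 631.8; -30 601.0 632.3; -20 603.5 632.9; -10 604.2 632.2; 0 606.6 633.3; 10 571.9 632.0; 20 620.1 632.6; 30 622.4 632.5; 40 623.0 632.3; 50 613.4 633.2; 60 588.3 633.0; 70 559.0 633.2; ((595.9530029296875, 19.280982971191406), (155.17318725585938, 76.79751586914062), 88.31702423095703)
```

View pics/t3.png

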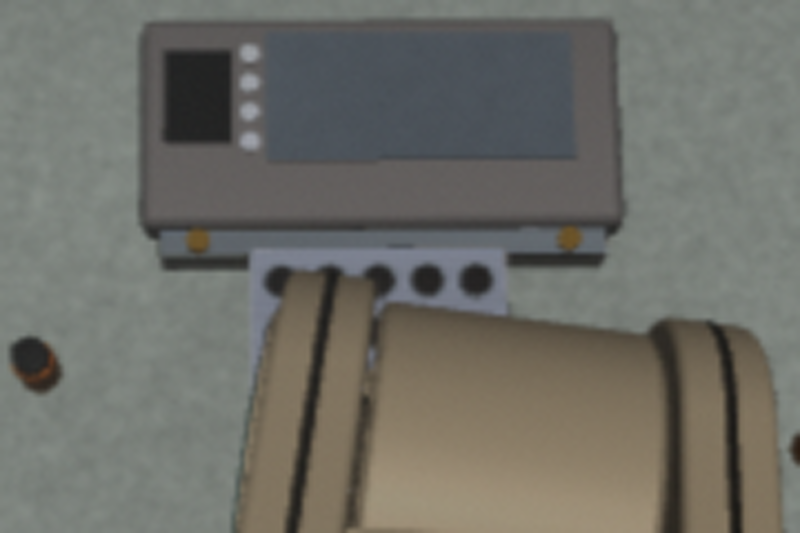

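The top crop shows the block's front edge, (250,250) to (508,250), meeting the bar with no gap across its length. The depth gives the edge at x ≈ 632–633 and the bar at 633.5. The hand is clear, so I'm handing in.

```bash
python3 -c "
from station import env; print(env.job_done())"
```

```text
the job is handed in; nothing more can be done
None
```

The small block is pushed flush against the dock's stop bar, about 3 mm off its mid-length and within its ends. The hand is clear, the bystanders were left alone, and the job was handed in at about 16.5 s; the verdict was not shown.

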